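# Unstack the edge bander's changeover parts onto their storage pads

### The job

The parts from the last changeover of the edge-banding machine have been left in two stacks, one part on top of another. Take the stacks apart and set each part down flat on the storage pad that shows its own silhouette, centred on it and, for the long parts, lined up with it. Set the parts down gently without dropping or toppling any, and leave the grease jar and the wrench where they are.

Things in the scene. Friction and masses are not known exactly. Their poses are not given: they have to be found in the camera images.
- large_roller: Large pressure roller: upright cylinder, diameter 66 mm, 40 mm high, black rubber with an aluminium hub on top. At the start it stands on the table with one of the two small parts on top of it. Origin: centre of its underside, z up along its axis.
- bearing_block: Bearing block: aluminium block, 62 (its x) x 98 (its y) x 40 mm high, four dark bolt holes near the corners and a dark disc in the middle. At the start it lies on the table with one of the two small parts on top of it. Origin: centre of its underside, z up, y along its length; both ends are alike.
- small_roller: Small tape roller: upright white plastic cylinder, diameter 40 mm, 38 mm high, steel bush in the middle of its top. At the start it stands on top of either the large roller or the bearing block. Origin: centre of its underside, z up along its axis.
- guide_shoe: Guide shoe: brass bar with half-round ends, 28 (its x) x 62 (its y) x 36 mm high, two small dark holes in its top. At the start it lies on top of either the large roller or the bearing block. Origin: centre of its underside, z up, y along its length; both ends are alike.
- pad_large_roller: Fixed flat light grey plate, 100 (x) x 120 (y) x 4 mm, lying on the table, its top 4 mm above its origin (centre of the underside). In the middle of its top, flush: a black silhouette, a large disc of diameter 70 mm: the place of the large roller.
- pad_bearing_block: Fixed flat light grey plate, 100 (x) x 120 (y) x 4 mm, lying on the table, its top 4 mm above its origin (centre of the underside). In the middle of its top, flush: a black silhouette, a rectangle of 66 x 102 mm, long along the plate's y: the place of the bearing block.
- pad_small_roller: Fixed flat light grey plate, 100 (x) x 120 (y) x 4 mm, lying on the table, its top 4 mm above its origin (centre of the underside). In the middle of its top, flush: a black silhouette, a small disc of diameter 44 mm: the place of the small roller.
- pad_guide_shoe: Fixed flat light grey plate, 100 (x) x 120 (y) x 4 mm, lying on the table, its top 4 mm above its origin (centre of the underside). In the middle of its top, flush: a black silhouette, a bar with half-round ends, 32 x 66 mm, long along the plate's y: the place of the guide shoe.
- grease_jar: Bystander: closed white jar with a grey cap, diameter 56 mm, 65 mm high, standing beyond the stacks. Origin: centre of its underside. Leave it alone.
- wrench: Bystander: steel wrench, 170 mm long, lying beyond the stacks roughly along the world's y. Origin: centre of its underside, x along its length. Leave it alone.
Things that resemble listed ones, but are neither listed nor needed, are in the scene too. Leave any green or purple look-alike of the pad_small_roller alone.

How it is judged:
At the end, for the whole second after the job is handed in: Each part lies on the pad with its own silhouette: centre within 12 mm of the pad's, flat on the plate (4 mm in height, 0.1 rad tilt), bearing block and guide shoe along the pad's y within 0.25 rad either way round; all released and at rest (horizontal distance between large_roller and pad_large_roller below 0.012 m and z of large_roller in the frame of pad_large_roller between 0.002 and 0.008 m and angle between each of large_roller, bearing_block, small_roller, guide_shoe's own z axis and vertical below 0.1 rad and linear speed of each of large_roller, bearing_block, small_roller, guide_shoe below 0.02 m/s and angular speed of each of large_roller, bearing_block, small_roller, guide_shoe below 0.2 rad/s and horizontal distance between bearing_block and pad_bearing_block below 0.012 m and z of bearing_block in the frame of pad_bearing_block between 0.002 and 0.008 m and angle between the y axis of bearing_block and the y axis of pad_bearing_block, either way round below 0.25 rad and horizontal distance between small_roller and pad_small_roller below 0.012 m and z of small_roller in the frame of pad_small_roller between 0.002 and 0.008 m and horizontal distance between guide_shoe and pad_guide_shoe below 0.012 m and z of guide_shoe in the frame of pad_guide_shoe between 0.002 and 0.008 m and angle between the y axis of guide_shoe and the y axis of pad_guide_shoe, either way round below 0.25 rad); the robot touches nothing.
It fails at once if a part is dropped or knocked off: it moves faster than 0.7 m/s while not held (a fall of more than about 25 mm) ((linear speed of large_roller above 0.7 m/s and contact force between large_roller and the fingers below 0.01 N) or (linear speed of bearing_block above 0.7 m/s and contact force between bearing_block and the fingers below 0.01 N) or (linear speed of small_roller above 0.7 m/s and contact force between small_roller and the fingers below 0.01 N) or (linear speed of guide_shoe above 0.7 m/s and contact force between guide_shoe and the fingers below 0.01 N)).
It fails at once if a part is toppled (tilted by more than 0.6 rad) (angle between any of large_roller, bearing_block, small_roller, guide_shoe's own z axis and vertical above 0.6 rad).
It fails at once if the grease jar or the wrench is moved by more than 20 mm (distance of any of grease_jar, wrench from where it was at the start of the episode above 0.02 m).
It also fails if it takes over 128 s, if anything falls off the work surface, if the arm or the gripper's body presses on something with over 40 N, if the wrist force passes 120 N, or if a joint passes its speed limit or range.

### The arm

A 7-joint arm with a two-finger parallel gripper is mounted at the origin on the work surface. World frame = base frame: x ahead of the robot, y to its left, z up, the work surface at z = 0. Lengths are in m, angles in rad, forces in N, time in s.
With the tool pointing down it reaches from about 0.35 to 0.9 m from the base axis. Payload 7.2 kg.
Tool frame: the origin (TCP) lies midway between the tips of the shut fingers; the grasp point (between the pads) lies 19 mm behind it; x points along the fingers, z is the direction in which the jaws open and shut, and the axes are right-handed (so a half turn about x gives the same grasp; the last joint's range is limited). The gripper opens to 85 mm and grips with 20 to 120 N. Pads are 22 mm wide; open, the fingers measure 114 mm over their backs; the gripper's body (76 mm by 85 mm) begins 54 mm behind the grasp point. The pads swing forward as they close: fully open they stand 13 mm farther back than shut.
Start: joints at [1.201, 0.411, -0.013, 1.596, 0.006, 1.134, -0.082], TCP at [0.186, -0.597, 0.231] pointing down, gripper open.
Joint ranges: [-2.95, 2.95], [-0.29, 1.99], [-1.47, 1.44], [0.14, 2.54], [-1.03, 4.17], [0.13, 1.85], [-2.86, 2.86]. Speed limits (rad/s): [2.39, 2.39, 3.01, 3.01, 3.14, 3.14, 3.14].

### API

Orientations are given as a rotation vector (axis times angle).
In Python, from station import * gives the robot as it stands. Calls block until the motion is done:
- move_pose(position, orientation): joint-space move of the TCP to a pose.
- move_straight(position, attitude=None, vel=0.15, guard=None): straight line of the TCP; attitude=None keeps the orientation; vel is the mean speed in m/s. With guard (N) it stops when the force on the tool has changed by that much, and returns True; else False.
- move_j(angles): joint-space move.
- grip(opening, effort=None): finger opening in m; effort is the grip in N (None keeps the last); returns when the fingers have stopped.
- hold(seconds).
- inverse_kinematics(position, orientation): joint angles nearest the present ones, or None.
- sense(): the state.
- capture(name): name is "scene" or "top" or "wrist"; returns (picture, depth): 420x560x3 uint8, blue, green, red; 420x560 float32, m along the optical axis (not along the pixel's ray), 0 where there is no reading.
- get_calibration(name): a dict with "fx", "fy", "cx", "cy" (pixels), "world_to_cam" (4x4, takes a point from world to camera coordinates). Camera axes: x right, y down, z forward; pixel columns grow to the right and rows downward; lengths in m; the calibration is good to about 2 mm. A picture is of the moment at which its call begins: read the wrist's pose just before it. get_calibration takes no time and is no camera call; for the wrist camera it gives the pose at the moment of the call.
A pose or a line that the arm cannot do raises MotionError and nothing moves.
- hand_in(): hands the job in, once; it reports no verdict.
The state is a dict: "time": time; "joint_positions": joint angles; "qd": joint speeds; "tau": joint torques, N m; "tcp_pos": TCP position; "eef_rot": TCP orientation; "contact_force": force on the tool from outside, world axes, zero at the start; "torque": the same for the moment, N m; "width": finger opening in m.
Only numpy, scipy, OpenCV 4.12 (cv2) and the standard library are available. Lean on these libraries where they do the work, as an engineer would, in place of code of your own. Each camera call takes 0.05 s, during which the arm holds its last target.

## Working session

There is one attempt and no reset: what is moved stays moved. The work goes in short steps, each a Python script; the robot and the scene stay as the last script left them, time stands still between calls to the robot, and variables do not carry over. Pictures are saved under pics/ and viewed, and the job is handed in when it is done.

```bash
ls; mkdir -p pics
python3 - <<'E'
from station import *
import cv2,numpy as np
s=sense();print(s)
for n in("scene","top","wrist"):
    p,d=capture(n);cv2.imwrite(f"pics/{n}0.png",p);np.save(f"pics/{n}0.npy",d);c=get_calibration(n);print(n,{k:np.round(v,4) for k,v in c.items()})
E
```

```text
pics
{'time': 0.0, 'joint_positions': array([ 1.20080151,  0.41188359, -0.01273427,  1.5970468 ,  0.00558678,
        1.13430662, -0.08221236]), 'qd': array([ 0.00050215, -0.00212258, -0.00159198,  0.00077295,  0.00025464,
       -0.00137424, -0.00132373]), 'tau': array([ 6.84590141e-04, -6.00628066e+01,  6.82009142e-01, -2.99416745e+01,
        1.37170238e-02,  1.03123183e-02, -2.68617435e-05]), 'tcp_pos': array([ 0.18559939, -0.59628282,  0.23046199]), 'eef_rot': array([ 0.98496731,  1.33838362, -0.9835114 ]), 'contact_force': array([0.73204415, 0.01715217, 0.7398323 ]), 'torque': array([-0.08955929, -0.0203604 , -0.03964587]), 'width': 0.08576730560948198}
scene {'fx': np.float64(504.2807), 'fy': np.float64(504.2807), 'cx': np.float64(277.7595), 'cy': np.float64(210.8049), 'world_to_cam': array([[-0.3644,  0.9312,  0.0101,  0.1297],
       [ 0.6286,  0.254 , -0.7351, -0.336 ],
       [-0.6871, -0.2615, -0.6779,  1.7303],
       [ 0.    ,  0.    ,  0.    ,  1.    ]])}
top {'fx': np.float64(508.3827), 'fy': np.float64(508.3827), 'cx': np.float64(284.8057), 'cy': np.float64(202.9817), 'world_to_cam': array([[-0.0187, -0.9998,  0.0038,  0.1023],
       [-0.9885,  0.0179, -0.1502,  0.5762],
       [ 0.1501, -0.0066, -0.9886,  1.35  ],
       [ 0.    ,  0.    ,  0.    ,  1.    ]])}
wrist {'fx': np.float64(334.7582), 'fy': np.float64(334.7582), 'cx': np.float64(279.2891), 'cy': np.float64(212.757), 'world_to_cam': array([[ 2.977e-01, -9.547e-01, -9.000e-04, -6.253e-01],
       [-9.101e-01, -2.841e-01,  3.016e-01, -3.990e-02],
       [-2.881e-01, -8.900e-02, -9.534e-01,  3.787e-01],
       [ 0.000e+00,  0.000e+00,  0.000e+00,  1.000e+00]])}
```

View pics/top0.png

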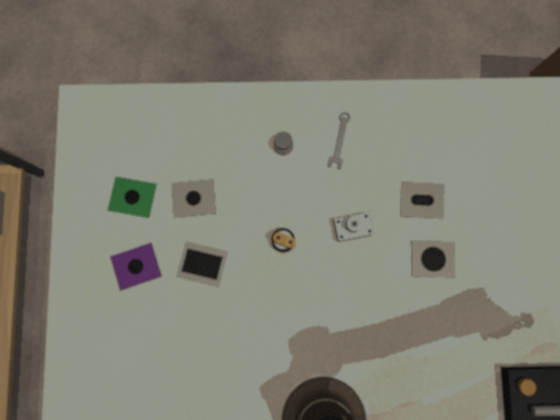

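View pics/scene0.png

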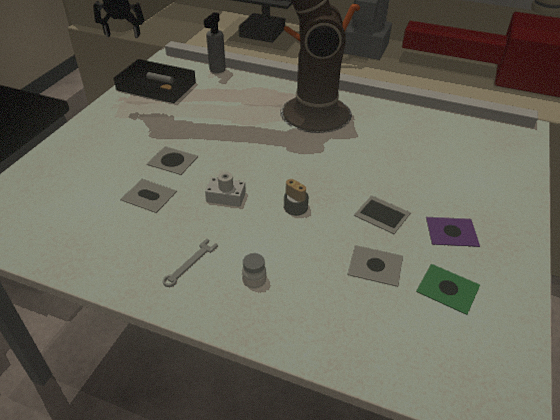

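The top view shows these candidates:
- **Small-disc pads:** grey (193,198), green (132,197) and purple (136,267). Grey is the right one.
- **Other pads:** rectangle (202,264), bar (423,200), large disc (433,259).
- **Stacks:** guide shoe on large roller (283,240), small roller on bearing block (352,226).
- **Bystanders:** jar (283,143), wrench (340,140).

Next I'll check these in a close crop and measure.

```bash
cat > h.py <<'E'
import numpy as np,cv2
def ray(c,u,v,z):
    """pixel -> world point on plane z"""
    R=c["world_to_cam"][:3,:3];t=c["world_to_cam"][:3,3]
    o=-R.T@t; d=R.T@np.array([(u-c["cx"])/c["fx"],(v-c["cy"])/c["fy"],1.])
    return o+d*(z-o[2])/d[2]
def proj(c,p):
    q=c["world_to_cam"][:3,:3]@np.asarray(p,float)+c["world_to_cam"][:3,3]
    return np.array([q[0]/q[2]*c["fx"]+c["cx"],q[1]/q[2]*c["fy"]+c["cy"]])
def rectify(p,c,cx,cy,z,half,res=0.0005):
    """metric top-down view of plane z: rows = -x, columns = -y (as the top camera)"""
    n=int(2*half/res)
    w=np.array([[cx+half,cy+half,z],[cx+half,cy-half,z],[cx-half,cy-half,z],[cx-half,cy+half,z]])
    src=np.float32([proj(c,q) for q in w]);dst=np.float32([[0,0],[n,0],[n,n],[0,n]])
    return cv2.warpPerspective(p,cv2.getPerspectiveTransform(src,dst),(n,n),flags=cv2.INTER_CUBIC)
def blob(mask,cx,cy,half,res=0.0005):
    """largest blob nearest the centre: world centre, long-axis angle about z from world x, size"""
    cs,_=cv2.findContours(mask.astype(np.uint8),cv2.RETR_EXTERNAL,cv2.CHAIN_APPROX_NONE)
    cs=[k for k in cs if cv2.contourArea(k)*res*res>3e-4]
    n=mask.shape[0]
    def cen(k):
        m=cv2.moments(k);return np.array([m["m10"]/m["m00"],m["m01"]/m["m00"]])
    k=min(cs,key=lambda k:np.hypot(*(cen(k)-n/2)))
    u=cen(k);(_,(w,h),a)=cv2.minAreaRect(k)
    b=cv2.boxPoints(cv2.minAreaRect(k));e=[b[1]-b[0],b[2]-b[1]];e=max(e,key=np.linalg.norm)
    ang=np.arctan2(-e[0],-e[1]) # world x=-row, y=-col
    return np.array([cx+half-u[1]*res,cy+half-u[0]*res]),ang%np.pi,np.array([w,h])*res,cv2.contourArea(k)*res*res
E
python3 - <<'E'
from station import *
from h import *
p=cv2.imread("pics/top0.png");d=np.load("pics/top0.npy");c=get_calibration("top")
tiles=[]
for n,u,v,z in [("pS",193,198,.004),("pB",202,264,.004),("pG",423,200,.004),("pL",433,259,.004),("LR/GS",283,240,.076),("BB/SR",352,226,.078)]:
    q=ray(c,u,v,z);r=rectify(p,c,q[0],q[1],z,.08)
    g=cv2.cvtColor(r,cv2.COLOR_BGR2GRAY)
    if n[0]=="p": print(n,*[np.round(x,4) for x in blob(g<70,q[0],q[1],.08)])
    else: print(n,q, "depth",d[v,u])
    tiles.append(cv2.resize(r,(260,260)))
cv2.imwrite("pics/crop0.png",np.vstack([np.hstack(tiles[:3]),np.hstack(tiles[3:])]))
print("jar",ray(c,283,143,.065),"wr",ray(c,344,117,0),ray(c,335,163,0))
E
```

```text
pS [0.6038 0.3503] 0.7854 [0.041 0.04 ] 0.0013
pB [0.4183 0.3248] 1.3187 [0.0994 0.0632] 0.0061
pG [ 0.5867 -0.2964] 1.5019 [0.062 0.029] 0.0016
pL [ 0.4204 -0.317 ] 1.5708 [0.065 0.066] 0.0034
LR/GS [0.47407381 0.09850383 0.076     ] depth 1.3473887
BB/SR [ 0.50772134 -0.08531253  0.078     ] depth 1.3508545
jar [0.74143157 0.09364274 0.065     ] wr [ 0.83388514 -0.0851499   0.        ] [ 0.69771905 -0.05443508  0.        ]
```

View pics/crop0.png

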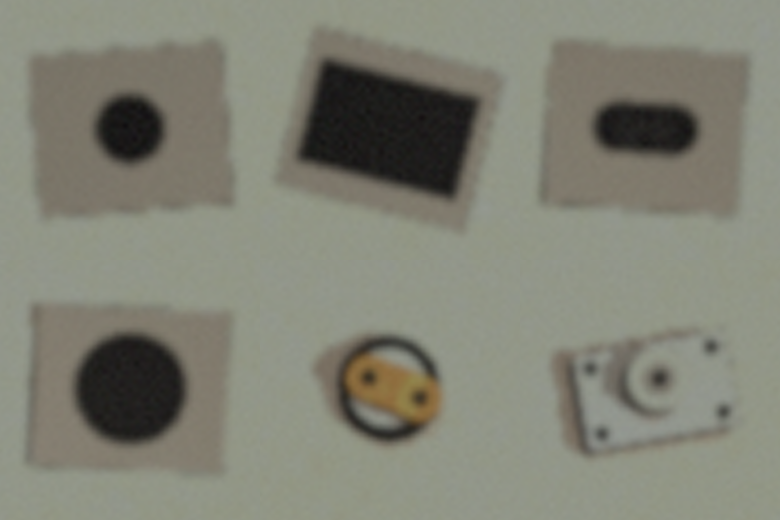

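The close crop confirms all four grey pads and both stack tops. Next is a wrist-camera view above the stacks for a finer fix.

```bash
cat >> h.py <<'E'
from scipy.spatial.transform import Rotation as Ro
def down(a):
    """tool pointing down, jaw axis (tool z) at angle a in the xy plane"""
    x=np.array([0,0,-1.]);z=np.array([np.cos(a),np.sin(a),0]);return Ro.from_matrix(np.c_[x,np.cross(z,x),z]).as_rotvec()
E
python3 - <<'E'
from station import *
from h import *
s=sense();R=Ro.from_rotvec(s["eef_rot"]).as_matrix();print(R.round(3))
a0=np.arctan2(R[1,2],R[0,2]);print("a0",a0)
a=a0+np.pi/2-0.32
for t in(0,np.pi/2,np.pi,-np.pi/2): 
    q=inverse_kinematics([.47,0.0,.32],down(a0+t));print(round(t,2),None if q is None else q.round(2))
t=1.27
move_pose([.47,0.0,.32],down(a0+t));s=sense();print(s["time"],s["tcp_pos"],s["joint_positions"].round(2))
c=get_calibration("wrist");p,d=capture("wrist")
cv2.imwrite("pics/w1.png",p);np.save("pics/w1.npy",d);import pickle;pickle.dump(c,open("pics/w1.pkl","wb"))
for q in [(.474,.0985,.076),(.508,-.085,.078)]:print(proj(c,q))
E
```

```text
[[-0.     0.955  0.297]
 [ 0.001  0.297 -0.955]
 [-1.    -0.    -0.001]]
a0 -1.268993690909674
0 [ 0.53  0.13 -0.69  1.79  0.09  1.25 -1.45]
1.57 [ 0.62  0.14 -0.79  1.79  0.11  1.26  0.1 ]
3.14 [ 0.69  0.16 -0.88  1.78  0.13  1.26  1.65]
-1.57 [-1.27  0.09  1.29  1.88 -0.09  1.24 -2.79]
2.525 [ 0.47013007 -0.00120719  0.31974527] [ 0.6   0.14 -0.77  1.79  0.1   1.26 -0.2 ]
[283.23793961  83.87217731]
[310.33750099 242.4452023 ]
```

View pics/w1.png

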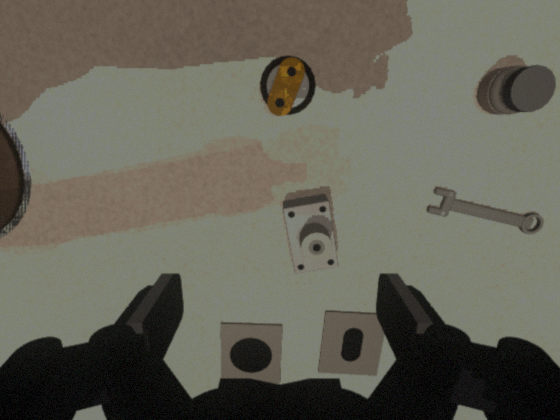

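The wrist view agrees with the top-view estimates: shoe holes at (292,72) and (280,103), roller bush at (317,247), block top around (311,232). Next I'll measure the parts from depth.

```bash
cat >> h.py <<'E'
def cloud(c,d):
    v,u=np.mgrid[:d.shape[0],:d.shape[1]]
    P=np.stack([(u-c["cx"])/c["fx"]*d,(v-c["cy"])/c["fy"]*d,d],-1)
    W=(P-c["world_to_cam"][:3,3])@c["world_to_cam"][:3,:3];W[d<=0]=np.nan;return W
def top(W,xy,z0,z1,r):
    m=(W[...,2]>z0)&(W[...,2]<z1)&(np.hypot(W[...,0]-xy[0],W[...,1]-xy[1])<r)
    q=W[m];b=cv2.minAreaRect((q[:,:2]*1000).astype(np.float32));bp=cv2.boxPoints(b);e=max([bp[1]-bp[0],bp[2]-bp[1]],key=np.linalg.norm)
    return dict(n=len(q),rectc=np.round(np.array(b[0])/1000,4),mean=q[:,:2].mean(0).round(4),size=np.round(b[1],1),ang=round(float(np.arctan2(e[1],e[0])%np.pi),3),z=round(float(np.median(q[:,2])),4))
E
python3 - <<'E'
from h import *;import pickle
c=pickle.load(open("pics/w1.pkl","rb"));d=np.load("pics/w1.npy");W=cloud(c,d)
print("w shoe",top(W,(.474,.0985),.068,.09,.06));print("w LR",top(W,(.474,.0985),.03,.048,.06))
print("w SR",top(W,(.5,-.09),.068,.09,.06));print("w BB",top(W,(.508,-.085),.033,.047,.08))
print("holes",ray(c,292,72,.076),ray(c,280,103,.076),"bush",ray(c,317,247,.078))
p=cv2.imread("pics/w1.png")
print("BB bolt",[ray(c,u,v,.04)[:2].round(4) for u,v in((292,214),(323,210),(300,267),(331,262))])
for n,u,v in(("pL",251,355),("pG",352,344)):
    q=ray(c,u,v,.004);r=rectify(p,c,q[0],q[1],.004,.08)
    print(n,*[np.round(x,4) for x in blob(cv2.cvtColor(r,cv2.COLOR_BGR2GRAY)<45,q[0],q[1],.08)])
from station import get_calibration
c=get_calibration("top");W=cloud(c,np.load("pics/top0.npy"))
print("t shoe",top(W,(.474,.0985),.068,.09,.06));print("t LR",top(W,(.474,.0985),.03,.048,.06))
print("t SR",top(W,(.5,-.09),.068,.09,.06));print("t BB",top(W,(.508,-.085),.033,.047,.08))
E
```

```text
w shoe {'n': 1422, 'rectc': array([0.4764, 0.0957]), 'mean': array([0.4765, 0.0963]), 'size': array([61.4, 27.9]), 'ang': 1.193, 'z': 0.0752}
w LR {'n': 1193, 'rectc': array([0.48  , 0.1011]), 'mean': array([0.4816, 0.1006]), 'size': array([62. , 65.4]), 'ang': 2.731, 'z': 0.0393}
w SR {'n': 796, 'rectc': array([ 0.5155, -0.0907]), 'mean': array([ 0.5154, -0.0891]), 'size': array([39.1, 38.9]), 'ang': 1.392, 'z': 0.0773}
w BB {'n': 2120, 'rectc': array([ 0.5129, -0.0947]), 'mean': array([ 0.5095, -0.0875]), 'size': array([62.1, 99. ]), 'ang': 1.751, 'z': 0.0392}
holes [0.4833112  0.11032977 0.076     ] [0.47050954 0.07892448 0.076     ] bush [ 0.51644141 -0.09111019  0.078     ]
BB bolt [array([ 0.4864, -0.0602]), array([ 0.5272, -0.0547]), array([ 0.4984, -0.1377]), array([ 0.5412, -0.1301])]
pL [ 0.4216 -0.3174] 1.5708 [0.0675 0.068 ] 0.0036
pG [ 0.5878 -0.2963] 1.4969 [0.0638 0.031 ] 0.0017
t shoe {'n': 224, 'rectc': array([0.4767, 0.0967]), 'mean': array([0.4768, 0.0969]), 'size': array([60.5, 28. ]), 'ang': 1.199, 'z': 0.0752}
t LR {'n': 230, 'rectc': array([0.4805, 0.1017]), 'mean': array([0.4801, 0.1028]), 'size': array([61.8, 65.1]), 'ang': 2.8, 'z': 0.0394}
t SR {'n': 182, 'rectc': array([ 0.5158, -0.0898]), 'mean': array([ 0.5159, -0.0893]), 'size': array([38.1, 39.5]), 'ang': 2.151, 'z': 0.0775}
t BB {'n': 603, 'rectc': array([ 0.5127, -0.0937]), 'mean': array([ 0.5104, -0.0935]), 'size': array([61.8, 98.5]), 'ang': 1.748, 'z': 0.0396}
```

```bash
cat > pp.py <<'E'
from station import *
from h import *
import pickle
def st(tag):
    s=sense();print(tag,"t",round(s["time"],2),"tcp",s["tcp_pos"].round(4),"w",round(s["width"],4),"F",s["contact_force"].round(1));return s
def pick(xy,a,z,open_=.085,effort=70,zh=.2,lift=.2):
    o=down(a)
    move_pose([*xy,zh],o)
    grip(open_)
    if move_straight([*xy,z+.03],o,vel=.2,guard=25) or move_straight([*xy,z],o,vel=.08,guard=15): st("BLOCKED");raise SystemExit
    st("at");grip(0.0,effort);s=st("gripped");zg=s["tcp_pos"][2]
    move_straight([*xy,z+.02],o,vel=.06);move_straight([*xy,lift],o,vel=.2);st("lifted")
    return zg
def place(xy,a,z,zh=.2,opn=.085):
    o=down(a)
    move_pose([*xy,zh],o);st("over")
    move_straight([*xy,z+.015],o,vel=.15);g=move_straight([*xy,z-.004],o,vel=.02,guard=6)
    st(f"down guard={g} plan {z:.4f}")
    grip(opn);hold(.2);move_straight([*xy,zh],o,vel=.2);st("away")
def snap(n):
    c=get_calibration("wrist");p,d=capture("wrist");cv2.imwrite(f"pics/{n}.png",p);return c,p,cloud(c,d)
def snaptop(n):
    c=get_calibration("top");p,d=capture("top");cv2.imwrite(f"pics/{n}.png",p);return c,p,cloud(c,d)
E
python3 - <<'E'
from pp import *
print([np.round(inverse_kinematics([*q,z],down(a)),2) for q,a,z in [((.4766,.0962),-.376,.2),((.4766,.0962),-.376,.045),((.587,-.2963),-.072,.2),((.587,-.2963),-.072,.008)]])
zg=pick((.4766,.0962),1.195-np.pi/2,.045);print("zg",zg)
c,p,W=snap("w2")
E
```

```text
[array([ 0.35,  0.3 , -0.78,  1.92,  0.25,  1.01, -0.91]), array([ 0.2 ,  0.52, -0.63,  2.07,  0.47,  0.7 , -1.11]), array([ 0.75,  0.55, -0.53,  1.52,  0.29,  1.15,  0.09]), array([ 0.7 ,  0.76, -0.46,  1.66,  0.42,  0.82, -0.01])]
at t 4.81 tcp [0.4763 0.0963 0.0446] w 0.0851 F [-0.8 -0.5 -0.6]
gripped t 5.38 tcp [0.4768 0.0963 0.0454] w 0.0271 F [-1.9 -0.9  4.9]
lifted t 6.68 tcp [0.4759 0.0958 0.1989] w 0.0267 F [ 0.4  0.8 -2.7]
zg 0.045395679038766595
```

View pics/w2.png

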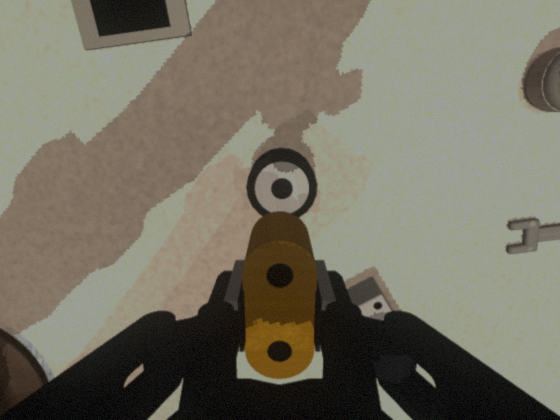

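The shoe is held square between the pads (holes at (280,274) and (279,350)) and the large roller stays standing at (282,188). Placing it now.

Run:
```python
from pp import *
place((.5873,-.2963),1.499-np.pi/2,.045-.04+.004)
c,p,W=snaptop("t2")
print("shoe",top(W,(.587,-.296),.03,.05,.06));print("LR",top(W,(.48,.1015),.03,.048,.06))
zg=pick((.5157,-.0902),1.75-np.pi/2,.045,zh=.2);c,p,W=snap("w3")
```

```text
over t 8.24 tcp [ 0.5878 -0.2941  0.2   ] w 0.0272 F [ 0.4  0.  -3.3]
down guard=True plan 0.0090 t 10.28 tcp [ 0.5871 -0.2963  0.0095] w 0.0269 F [-1.   0.5  5.4]
away t 12.18 tcp [ 0.5865 -0.2962  0.1987] w 0.0849 F [ 0.  -0.5  1. ]
shoe {'n': 220, 'rectc': array([ 0.5861, -0.2957]), 'mean': array([ 0.5861, -0.2947]), 'size': array([63. , 28.3]), 'ang': 1.537, 'z': 0.0395}
LR {'n': 460, 'rectc': array([0.48  , 0.0999]), 'mean': array([0.4797, 0.1002]), 'size': array([64. , 63.7]), 'ang': 0.78, 'z': 0.0395}
at t 14.62 tcp [ 0.5154 -0.09    0.0446] w 0.0851 F [-0.2 -0.1  0.5]
gripped t 15.12 tcp [ 0.516  -0.0903  0.0456] w 0.0386 F [-1.7  0.1  6. ]
lifted t 16.43 tcp [ 0.5149 -0.0904  0.1989] w 0.0384 F [ 0.3  0.2 -1. ]
```

View pics/w3.png

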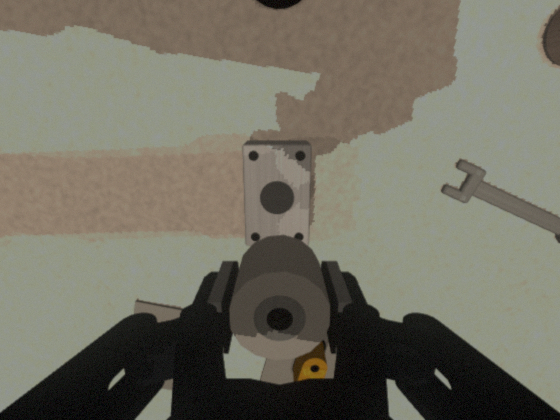

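View pics/t2.png

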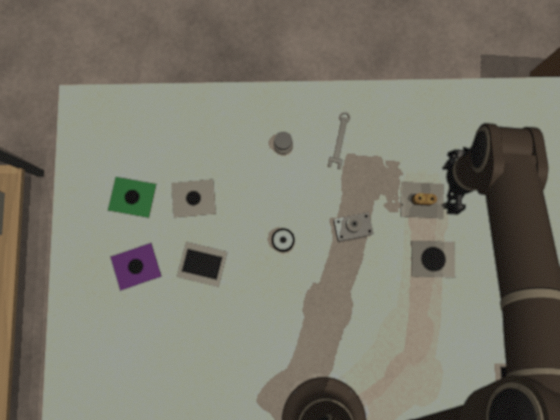

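The shoe sits on its pad at (423,199) in the top view, and the small roller is held upright. Next are placing the small roller, then picking the large one.

Run:
```python
from pp import *
place((.6038,.3503),.4,.045-.04+.004)
c,p,W=snap("w4")
print("SRw",top(W,(.604,.35),.03,.055,.05))
for n,q in (("pB",(.4183,.3248)),):
    print(proj(c,(*q,.004)));r=rectify(p,c,*q,.004,.08);print(n,*[np.round(x,4) for x in blob(cv2.cvtColor(r,cv2.COLOR_BGR2GRAY)<45,*q,.08)])
zg=pick((.4797,.1005),0.2,.012)
c,p,W=snaptop("t4");print("SRt",top(W,(.604,.35),.03,.055,.05));c,p,W=snap("w5")
```

```text
over t 18.12 tcp [0.6048 0.3484 0.1999] w 0.0383 F [ 0.  -0.2 -1.6]
down guard=True plan 0.0090 t 20.15 tcp [0.6037 0.3502 0.0097] w 0.0389 F [-1.4 -1.   5. ]
away t 21.98 tcp [0.6034 0.3497 0.1986] w 0.085 F [-0.   0.5 -0.9]
SRw {'n': 1467, 'rectc': array([0.6033, 0.3494]), 'mean': array([0.6028, 0.3505]), 'size': array([39.1, 39. ]), 'ang': 0.901, 'z': 0.0413}
[ 97.30920314 135.62317694]
pB [0.4188 0.3243] 1.3179 [0.1011 0.0652] 0.0064
at t 24.8 tcp [0.4794 0.1006 0.0116] w 0.0849 F [-0.7  0.4 -0.3]
gripped t 25.14 tcp [0.4798 0.1006 0.0128] w 0.0638 F [-2.8 -0.3  7. ]
lifted t 26.62 tcp [0.479  0.1001 0.1989] w 0.0645 F [-0.3  0.  -3.9]
SRt {'n': 172, 'rectc': array([0.6039, 0.3492]), 'mean': array([0.6032, 0.3488]), 'size': array([38.7, 36.7]), 'ang': 0.772, 'z': 0.0414}
```

View pics/t4.png

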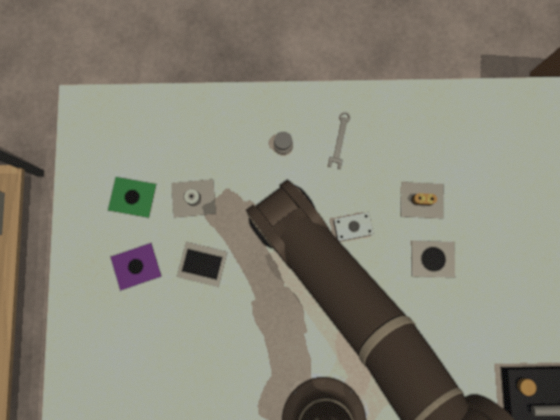

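View pics/w5.png

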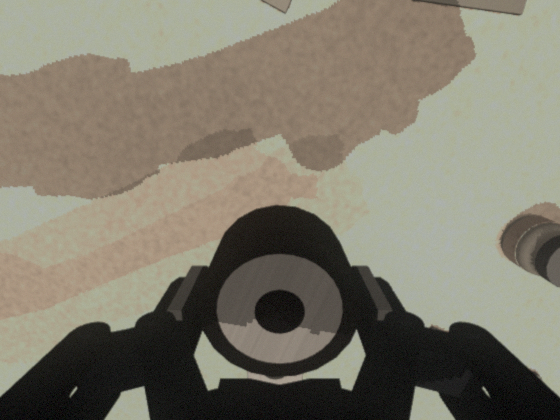

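The small roller is centred on the grey pad at (193,197) and the large roller is held upright. Placing it now, then moving the bearing block.

Run:
```python
from pp import *
place((.421,-.3172),-.05,.016)
c,p,W=snaptop("t5");print("LR",top(W,(.421,-.317),.03,.055,.06))
b=top(W,(.5128,-.0942),.033,.047,.08);print("BB",b)
if abs(b["ang"]-1.75)>.06 or np.hypot(*(b["rectc"]-[.5128,-.0942]))>.006: raise SystemExit("check BB")
zg=pick(b["rectc"],1.75-np.pi/2,.012,effort=90);snap("w6")
```

```text
over t 28.27 tcp [ 0.4219 -0.3157  0.2002] w 0.0639 F [-0.5  0.3 -2.9]
down guard=True plan 0.0160 t 30.25 tcp [ 0.4209 -0.3172  0.0168] w 0.0642 F [-1.2 -0.5  6.2]
away t 31.87 tcp [ 0.4203 -0.317   0.199 ] w 0.0852 F [-0.7  0.5 -0.9]
LR {'n': 495, 'rectc': array([ 0.4204, -0.3155]), 'mean': array([ 0.4202, -0.3153]), 'size': array([64.2, 66. ]), 'ang': 2.244, 'z': 0.0442}
BB {'n': 802, 'rectc': array([ 0.5128, -0.0937]), 'mean': array([ 0.5125, -0.0932]), 'size': array([62.4, 98.6]), 'ang': 1.749, 'z': 0.0394}
at t 34.56 tcp [ 0.5126 -0.0934  0.0116] w 0.0851 F [ 0.4 -0.7  1. ]
gripped t 34.91 tcp [ 0.5131 -0.0937  0.0128] w 0.0604 F [-1.2  0.5  5.3]
lifted t 36.38 tcp [ 0.5119 -0.0939  0.1988] w 0.0604 F [ 0.  -0.4 -3.9]
```

View pics/w6.png

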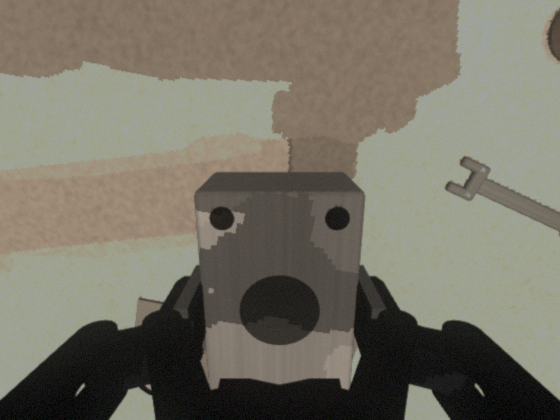

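The block is held level and square (disc at (279,310)). I'll place it on the rectangle pad and then view everything from the top.

Run:
```python
from pp import *
place((.4186,.3246),1.318-np.pi/2,.016)
move_pose([.45,0.03,.32],down(0.0))
c,p,W=snaptop("t7")
for n,q,r in(("LR",(.421,-.317),.06),("BB",(.4186,.3246),.075),("SR",(.6038,.3503),.05),("GS",(.587,-.296),.06)): print(n,q,top(W,q,.03,.055,r))
st("end")
```

```text
over t 38.02 tcp [0.4194 0.3235 0.1996] w 0.0607 F [ 1.1  1.  -4.2]
down guard=True plan 0.0160 t 39.99 tcp [0.4185 0.3245 0.0168] w 0.0602 F [-0.6 -1.4  6. ]
away t 41.63 tcp [0.4182 0.3239 0.199 ] w 0.0853 F [-0.7  0.5 -0.4]
LR (0.421, -0.317) {'n': 494, 'rectc': array([ 0.4209, -0.3161]), 'mean': array([ 0.4203, -0.3155]), 'size': array([64. , 65.1]), 'ang': 2.358, 'z': 0.044}
BB (0.4186, 0.3246) {'n': 853, 'rectc': array([0.4188, 0.3236]), 'mean': array([0.4184, 0.323 ]), 'size': array([98.6, 61.5]), 'ang': 1.31, 'z': 0.0432}
SR (0.6038, 0.3503) {'n': 172, 'rectc': array([0.6043, 0.3496]), 'mean': array([0.6033, 0.3489]), 'size': array([39.2, 36.8]), 'ang': 0.772, 'z': 0.0413}
GS (0.587, -0.296) {'n': 221, 'rectc': array([ 0.5857, -0.2953]), 'mean': array([ 0.5861, -0.2947]), 'size': array([62.5, 28.6]), 'ang': 1.561, 'z': 0.0396}
end t 42.9 tcp [0.4498 0.0311 0.3196] w 0.0852 F [ 0.3  0.5 -0.4]
```

View pics/t7.png

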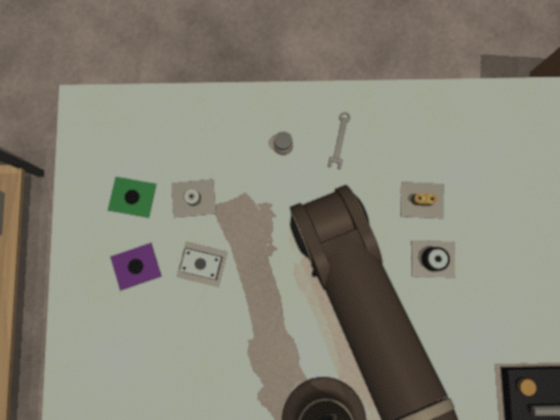

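The top view shows all four parts on their pads: (423,199), (436,259), (193,197) and (201,264). Offsets are under 3 mm, and the jar and wrench are unmoved. Handing in.

```bash
python3 -c "
from station import *
hand_in()"
```

```text
the job is handed in; nothing more can be done
```

I took both stacks apart and set all four parts on their own pads, then handed the job in at about 43 s; no verdict is reported. Each part was lowered until a light touch stopped the arm (about 6 N), then released.

The last top-camera check showed:
- **Centres:** every part was within about 2 mm of its pad's measured centre (limit 12 mm).
- **Alignment:** the bearing block was within about 0.01 rad of its pad. The guide shoe read 0.04–0.06 rad off across two top-camera views (limit 0.25 rad), which is partly noise at that resolution.
- **Height:** each part's top was about 4 mm higher than it would be on the bare table, matching the plate, so all are flat.
- **Bystanders:** the jar, the wrench and the green and purple look-alike pads showed no visible movement. The gripper was open and clear of everything.

No checks failed or disagreed.

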